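# Run the locked length stop out to its end stop

## Task

With a fingertip, press down the round lock button on top of the length stop's carriage and, keeping it pressed all the way, push the carriage along its rail until it rests against the tall end stop. Then let the button come up so that the carriage is locked there. Do not grip or lift anything, and leave the tools lying around where they are.

Things in the scene. Friction and masses are not known exactly. Their poses are not given: they have to be found in the camera images.
- length_stop: the length stop, fixed to the table: an aluminium base 262 mm long, 56 mm wide and 6 mm high with a slotted rail on it. Origin: centre of its underside, on the table top. Its x axis runs along the rail towards the end stop (a dark steel block 56 mm wide, 49 mm high, with a rubber bumper, at x = +106 to +131 mm); the other end, towards the robot, has only a low black cap 24 mm high. y lies to the left, z up. The carriage's centre is at x = -76 mm + the value of joint carriage
- carriage (a joint): travel of the steel carriage (84 mm long, 50 mm wide, deck 40 mm above the table) along the rail's x axis, in m: 0 at the cap end, 0.140 against the end stop. The carriage starts somewhere between 0 and about 0.06, locked by a pin in a rack of rungs 10 mm apart: with the button up it has at most 5 mm of play. With the button down it runs with about 2 N of friction plus 5 N per m/s
- lock_button (a joint): how far the lock button is pressed down, in m: 0 up (locked), 0.007 fully down. A spring brings it up again; it takes about 4 N to start it and 7 N to press it fully. The lock is free from 4 mm on: press it 5 mm or more
- button_top (a point): centre of the top face of the lock button: black, round, 30 mm across, standing 11 mm proud of the deck, 51 mm above the table when up; it travels with the carriage and goes down when pressed. Its axes are those of the length stop
- tab_top (a point): middle of the top edge of the push tab, an upright steel plate (10 mm thick along the rail, 44 mm wide, rising from the deck at 40 mm to 73 mm above the table) at the carriage's end nearest the end stop. Its face towards the button is 22 mm from the button's centre line, so a fingertip standing on the button drives the carriage by friction on the button or, if it slips forward, against the tab
- wrench: bystander, loose, leave alone: combination wrench, about 210 x 37 x 8 mm, lying flat. Origin: centre of its underside
- punch: bystander, loose, leave alone: steel pin punch, 150 mm long, 11 mm thick, lying along the right side of the length stop, about 44 mm from the rail's centre line. Origin: centre of its underside
- filter_cap: bystander, loose, leave alone: round black cap, 74 mm across, 22 mm high. Origin: centre of its underside
- pliers: bystander, loose, leave alone: pliers with blue handles, 168 mm long, 14 mm high. Origin: centre of its underside
- screwdriver: bystander, loose, leave alone: screwdriver with an orange handle, 240 mm long, 29 mm thick. Origin: centre of its underside
- file: bystander, loose, leave alone: file with a wooden handle, 257 mm long, 25 mm thick. Origin: centre of its underside

How it is judged (in metres and radians):
On the way, in this order (a step that is already met when the one before it is completed fails the run):
1. the lock button is pressed down while the carriage is still where it started (value of joint lock_button above 0.004 m and distance of tab_top from where it was at the start of the episode below 0.012 m), for 0.05 s.
2. the carriage is against the end stop with the button still held down (value of joint carriage above 0.136 m and value of joint lock_button above 0.003 m), for 0.1 s.
At the end, for the whole second after the job is handed in: the carriage is within 4 mm of its end stop, the lock button is up again (within 1.5 mm), and the loose tools lie within 20 mm of where they were (value of joint carriage above 0.136 m and value of joint lock_button below 0.0015 m and distance of each of wrench, punch, filter_cap, pliers, screwdriver, file from where it was at the start of the episode below 0.02 m); the robot touches nothing.
It fails at once if the button came up (or was never pressed) while the carriage was on its way to the end stop (distance of tab_top from where it was at the start of the episode above 0.015 m and value of joint carriage below 0.132 m and value of joint lock_button below 0.001 m).
It fails at once if a loose tool was moved or lifted (distance of any of wrench, punch, filter_cap, pliers, screwdriver, file from where it was at the start of the episode above 0.02 m).
It also fails if it takes over 35 s, if anything falls off the work surface, if the arm or the gripper's body presses on something with over 40 N, if the wrist force passes 120 N, or if a joint passes its speed limit or range.

## Robot

A 6-joint arm with a two-finger parallel gripper is mounted at the origin on a cart in front of the work surface, level with it; the furniture and walls round the work are solid. World frame = base frame: x ahead of the robot, y to its left, z up, the work surface at z = 0. Lengths are in mm, angles in rad, forces in N, time in s.
With the tool pointing down it reaches from about 375 to 925 mm from the base axis. Payload 5.7 kg.
Tool frame: the origin (TCP) lies midway between the tips of the shut fingers; the grasp point (between the pads) lies 19 mm behind it; z points along the fingers, y is the line along which they close (so a half turn about z gives the same grasp; the last joint's range is limited). The gripper opens to 88 mm and grips with 3 to 60 N. Pads are 20 mm wide; open, the fingers measure 115 mm over their backs; the gripper's body (75 mm by 178 mm) begins 61 mm behind the grasp point.
Start: joints at [-1.43, 0.359, 1.51, -0, 1.272, -0.115], TCP at [151.798, -580.448, 222.623] pointing down, gripper open.
Joint ranges: [-2.97, 2.97], [-1.01, 2.36], [0.21, 2.38], [-0.96, 4.11], [0.2, 2.71], [-2.98, 2.98]. Speed limits (rad/s): [2.39, 2.39, 3.14, 3.14, 3.14, 3.14].

## Interface

Orientations are given as [roll, pitch, yaw] about the fixed x, y, z axes, in that order (R = Rz(yaw) Ry(pitch) Rx(roll)).
In Python, from workcell import env, viewer gives the robot as it stands.
- The arm moves only by the shell command python3 -m crank 'ROWS'. ROWS is JSON, a list of rows, each a list of 7 numbers: the shift along the world's x, y, z in m, then the turn, a rotation vector about the world's x, y, z in rad, then the opening, from -1 (shut) to 1 (fully open). In form: [[tx, ty, tz, ax, ay, az, claw], ...]. A call has 1 to 12 rows; each row shifts and turns the commanded pose from where the row before left it; what a row does not reach is not made up. A row lasts 1/12 s, in which the tool goes at most 41.7 mm and 7.16 degrees, less where a joint would pass 70% of its speed; a pose out of reach is approached as far as the arm can. A call is refused whole if a number of a shift passes 0.0417 or a number of a turn 0.125, either way. A call with a gripper value outside its range is refused whole. The fingers move at their own pace and stop on an object; the grip force is fixed at half the most. Time passes only in rows, so rows that do not move let the fingers close. It gives the time, the measured TCP pose, the force, the opening and the grip force at its end, in the units of the state.
- env.sense(): the state, without advancing time (a new reading comes with each control period).
- viewer.read_camera(name): name is "side" or "top" or "wrist"; returns a dict with "pixels" (420x560x3 uint8, blue, green, red), "z_map" (420x560 float32, mm along the optical axis (not along the pixel's ray), 0 where there is no reading), "camera_matrix" (3x3 intrinsics, pixels), "dist" ([k1, k2, p1, p2, k3] as OpenCV has them; the pictures are not rectified), "cam_to_world" (4x4, takes a point from camera to world coordinates); the wrist camera has in their place "hand_eye" (4x4, takes a point from camera to tool coordinates, whose origin is the TCP and whose axes are the flange's). Camera axes: x right, y down, z forward; pixel columns grow to the right and rows downward; lengths in mm; the calibration is good to about 2 mm. A picture is of the moment at which its call begins: read the wrist's pose just before it.
- env.job_done(): hands the job in; it is judged then, once.
The state is a dict: "time_s": time; "joint_positions": joint angles; "joint_vel": joint speeds; "joint_efforts": joint torques, N m; "eef_pos": TCP position; "tcp_rot": TCP orientation; "contact_force": force on the tool from outside, world axes, zero at the start; "ft_torque": the same for the moment, N m; "grip_width": finger opening in mm; "gripper_force": force on a finger pad.
Only numpy, scipy, OpenCV 4.12 (cv2) and the standard library are available. Lean on these libraries where they do the work, as an engineer would, in place of code of your own. Each camera call takes 0.05 s, during which the arm holds its last target. There are 200 camera calls.

## Working session

There is one attempt and no reset: what is moved stays moved. The work goes in short steps, Python scripts to look and compute and a shell command to move; the robot and the scene stay as the last step left them, time stands still between calls to the robot, and variables do not carry over. Pictures are saved under pics/ and viewed, at most 10 in all, crops included, and the job is handed in when it is done.

```bash
mkdir -p pics; cat > h.py <<'E'
import numpy as np, cv2
from workcell import env, viewer
def shot(n):
    s=env.sense(); c=viewer.read_camera(n); c['s']=s; return c
def world(c,u,v,z=None):
    K=np.array(c['camera_matrix']);p=cv2.undistortPoints(np.array([[[u,v]]],float),K,np.array(c['dist']))[0,0]
    T=np.array(c['cam_to_world']); d=T[:3,:3]@np.array([p[0],p[1],1]);o=T[:3,3]
    if z is None: return o+d*float(c['z_map'][int(v),int(u)])
    return o+d*(z-o[2])/d[2]
E
python3 - <<'E'
from h import *
for n in('top','side'):
    c=shot(n);cv2.imwrite(f'pics/{n}0.png',c['pixels']);print(n,np.round(c['cam_to_world'],2).tolist())
print(c['s'])
E
```

```text
top [[0.01, -0.98, 0.18, 420.38], [-1.0, -0.01, 0.01, 166.28], [-0.01, -0.18, -0.98, 901.92], [0.0, 0.0, 0.0, 1.0]]
side [[0.97, -0.17, 0.15, 431.47], [-0.22, -0.68, 0.7, -542.87], [-0.02, -0.72, -0.7, 747.92], [0.0, 0.0, 0.0, 1.0]]
{'time_s': 0.05, 'joint_positions': array([-1.43009177e+00,  3.59467724e-01,  1.51141479e+00,  1.98347261e-05,
        1.27247044e+00, -1.15087318e-01]), 'joint_vel': array([-0.00023586,  0.00061652, -0.00066732,  0.00158591, -0.00079361,
        0.00013787]), 'joint_efforts': array([-3.55581724e-04, -5.16808784e+01, -2.71683079e+01,  6.76604966e-02,
        2.75706779e-02, -4.32456477e-05]), 'eef_pos': array([ 151.71931754, -579.80806222,  221.8384839 ]), 'tcp_rot': array([-3.13984617e+00, -2.20964338e-04,  2.55785832e-01]), 'contact_force': array([ 0.69834309, -0.10927123, -0.03870946]), 'ft_torque': array([ 0.01211825,  0.03822958, -0.01859296]), 'gripper_force': 0.0, 'grip_width': 87.47170311077444}
```

View pics/top0.png

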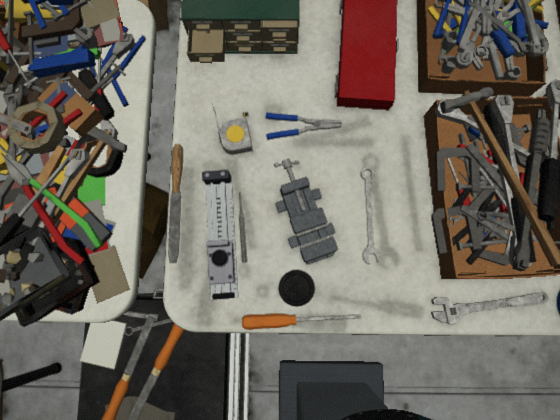

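View pics/side0.png

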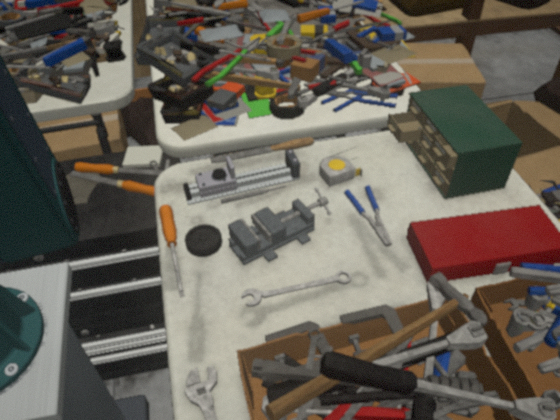

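The top view shows the length stop with its button at about (219,258), end stop at (216,177) and cap at (224,295), the punch to its right at (243,228) and the file to its left. In the side view the button is at about (219,174).

```bash
python3 - <<'E'
from h import *
t=shot('top');s=shot('side')
def blob(c,x0,y0,x1,y1,th,name):
    g=c['pixels'][y0:y1,x0:x1].max(2);m=(g<th).astype(np.uint8)
    n,l,st,ce=cv2.connectedComponentsWithStats(m)
    for i in range(1,n):
        if st[i,4]>30: print(name,st[i],ce[i]+[x0,y0], [np.round(world(c,*(ce[i]+[x0,y0]),z)) for z in(0,51)], np.round(world(c,*(ce[i]+[x0,y0]))))
blob(t,195,160,242,305,60,'top');blob(s,180,145,310,205,60,'side')
for (u,v) in [(219,258),(215,177),(224,294)]: print(np.round(world(t,u,v),1))
a=cv2.resize(t['pixels'][160:310,185:265],None,fx=4,fy=4,interpolation=2)
b=cv2.resize(s['pixels'][140:210,180:310],None,fx=3.6,fy=3.6,interpolation=2)
o=np.zeros((600,800,3),np.uint8);o[:600,:320]=a;o[:b.shape[0],325:325+b.shape[1]]=b
cv2.imwrite('pics/crop.png',o)
E
```

```text
top [  8  11  28  13 216] [217.4212963  178.02777778] [array([656., 313.,   0.]), array([642., 304.,  51.])] [643. 304.  50.]
top [ 15  90  20  16 207] [219.42512077 257.352657  ] [array([484., 302.,   0.]), array([480., 294.,  51.])] [480. 294.  54.]
top [ 18 133  21   6 106] [222.98113208 295.45283019] [array([405., 292.,   0.]), array([406., 285.,  51.])] [405. 288.  26.]
side [106  11  12  21  88] [291.67045455 166.95454545] [array([655., 330.,   0.]), array([640., 270.,  51.])] [645. 290.  34.]
side [33 25 12  9 93] [218.65591398 174.07526882] [array([484., 347.,   0.]), array([480., 286.,  51.])] [480. 287.  51.]
side [ 4 39  7 15 51] [187.15686275 191.35294118] [array([406., 305.,   0.]), array([407., 247.,  51.])] [406. 277.  25.]
[478.5 294.9  53.2]
[644.9 309.6  49.8]
[408.1 286.1  27.8]
```

View pics/crop.png

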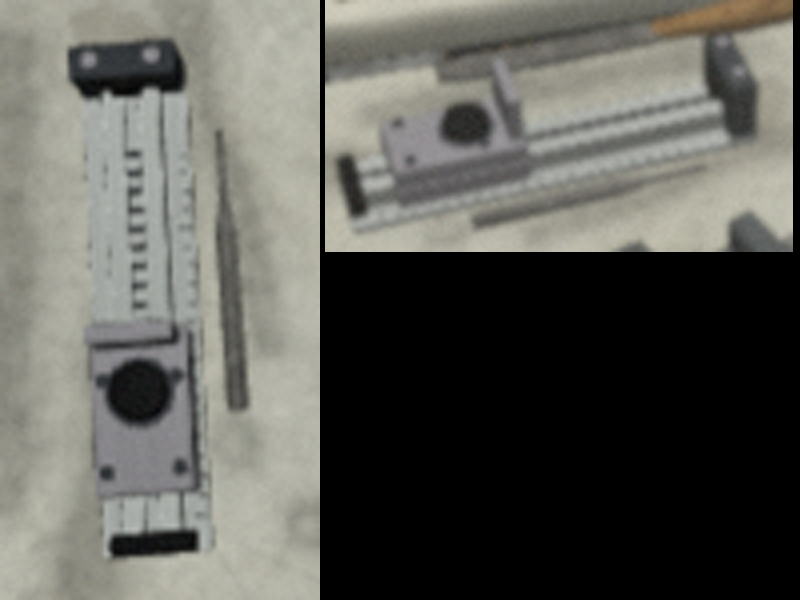

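Button top is about (480, 291, 52), the rail yaw about 0.075, and the carriage has about 120 mm to go. The tab is on its +x side. I'm moving there with the fingers shut.

```bash
python3 -m crank '[[0.025,0.02,0.02,0,0,-0.09,-1],[0.025,0.02,0.02,0,0,-0.09,-1],[0.025,0.03,0,0,0,0,-1],[0.025,0.03,0,0,0,0,-1],[0.025,0.03,0,0,0,0,-1],[0.025,0.03,0,0,0,0,-1],[0.025,0.03,0,0,0,0,-1],[0.025,0.03,0,0,0,0,-1],[0.025,0.03,0,0,0,0,-1],[0.025,0.03,0,0,0,0,-1],[0.025,0.03,0,0,0,0,-1],[0.025,0.03,0,0,0,0,-1]]'; python3 -m crank '[[0,0.04,0,0,0,0,-1],[0,0.04,0,0,0,0,-1],[0,0.04,0,0,0,0,-1],[0,0.04,0,0,0,0,-1],[0,0.04,0,0,0,0,-1],[0,0.04,0,0,0,0,-1],[0,0.04,0,0,0,0,-1],[0,0.04,0,0,0,0,-1],[0,0.04,0,0,0,0,-1],[0,0.04,0,0,0,0,-1],[0,0.04,-0.01,0,0,0,-1],[0,0,0,0,0,0,-1]]'
```

```text
time_s: 1.2
eef_pos: [452.6, -238.7, 262.7]
tcp_rot: [-3.142, -0.0, 0.076]
contact_force: [1.9, 0.5, 0.0]
grip_width: 11.4
gripper_force: 0.0
time_s: 2.2
eef_pos: [450.7, 205.6, 251.6]
tcp_rot: [-3.138, 0.001, 0.081]
contact_force: [-0.0, -0.4, 0.0]
grip_width: 0.6
gripper_force: 0.0
```

```bash
python3 -m crank '[[0.005,0.03,-0.02,0,0,0,-1],[0.005,0.03,-0.02,0,0,0,-1],[0.005,0.026,-0.02,0,0,0,-1],[0,0,0,0,0,0,-1],[0,0,0,0,0,0,-1]]'; python3 - <<'E'
from h import *
c=shot('wrist');cv2.imwrite('pics/w1.png',c['pixels']);print(np.round(c['hand_eye'],3).tolist(),c['s']['eef_pos'],c['s']['tcp_rot'])
E
```

```text
time_s: 2.62
eef_pos: [465.9, 285.6, 191.1]
tcp_rot: [3.14, 0.003, 0.078]
contact_force: [0.0, -0.9, 0.6]
grip_width: 0.4
gripper_force: 0.0
[[-0.001, -0.954, -0.298, 82.86], [1.0, -0.002, 0.0, 0.452], [-0.001, -0.298, 0.954, -163.052], [0.0, 0.0, 0.0, 1.0]] [465.85001183 285.60393238 191.1492179 ] [3.14026703 0.00314707 0.07786343]
```

View pics/w1.png

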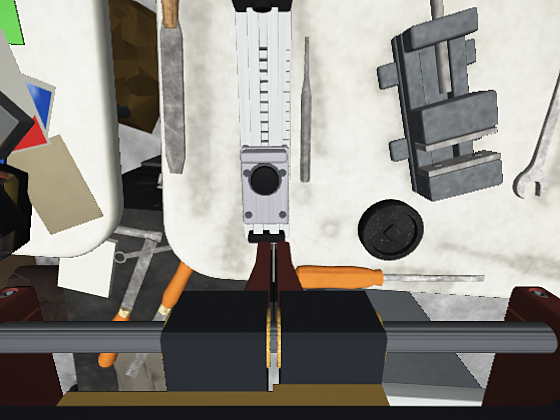

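The wrist view shows the button at about (265,179), the tab just ahead at row ~152, the end stop at the top edge near (254,4), and the shut fingers pointing at (275,245).

```bash
python3 - <<'E'
from h import *
from scipy.spatial.transform import Rotation as R
c=shot('wrist');s=c['s'];T=np.eye(4);T[:3,:3]=R.from_euler('xyz',s['tcp_rot']).as_matrix();T[:3,3]=s['eef_pos'];c['cam_to_world']=T@np.array(c['hand_eye'])
g=c['pixels'].max(2)[155:205,245:287];n,l,st,ce=cv2.connectedComponentsWithStats((g<60).astype(np.uint8))
i=1+st[1:,4].argmax();u,v=ce[i]+[245,155];print(st[i],u,v,np.round(world(c,u,v,51),1),np.round(world(c,u,v),1))
for u,v in [(265,150),(265,238),(254,4),(241,195),(289,195),(238,100),(291,100),(237,20),(287,20)]: print(u,v,np.round(world(c,u,v),1))
E
```

```text
[  5  11  29  29 666] 263.8288288288288 180.36186186186185 [481.9 295.   51. ] [482.2 295.   52. ]
265 150 [512.5 295.9  50. ]
265 238 [407.4 289.4  25.2]
254 4 [639.5 314.5  40.9]
241 195 [451.  321.9   1.7]
289 195 [455.2 264.2   1.3]
238 100 [558.5 329.3   6.2]
291 100 [563.  271.8   1.3]
237 20 [634.1 333.3   6.9]
287 20 [637.8 283.2   7.8]
```

```bash
python3 -m crank '[[0.01,0.005,-0.02,0,0,0,-1],[0.011,0.0045,-0.03,0,0,0,-1],[0,0,-0.03,0,0,0,-1],[0,0,-0.03,0,0,0,-1],[0,0,-0.01,0,0,0,-1],[0,0,-0.006,0,0,0,-1],[0,0,0,0,0,0,-1],[0,0,0,0,0,0,-1],[0,0,0,0,0,0,-1]]'
```

```text
time_s: 3.47
eef_pos: [489.2, 295.5, 68.5]
tcp_rot: [-3.14, -0.003, 0.076]
contact_force: [-0.9, 0.5, -0.5]
grip_width: 0.3
gripper_force: 0.0
```

```bash
python3 -m crank '[[-0.001,0,-0.005,0,0,0,-1],[0,0,-0.005,0,0,0,-1],[0,0,-0.004,0,0,0,-1],[0,0,0,0,0,0,-1],[0,0,0,0,0,0,-1]]';python3 -m crank '[[0,0,-0.003,0,0,0,-1],[0,0,0,0,0,0,-1],[0,0,0,0,0,0,-1]]'
```

```text
time_s: 3.88
eef_pos: [486.4, 295.0, 52.3]
tcp_rot: [3.141, 0.001, 0.076]
contact_force: [-0.2, 0.4, 0.7]
grip_width: 1.0
gripper_force: 0.0
time_s: 4.13
eef_pos: [487.0, 295.2, 49.9]
tcp_rot: [-3.141, -0.0, 0.076]
contact_force: [-0.2, -0.2, 3.6]
grip_width: 0.5
gripper_force: 2.2
```

Contact at about z = 50; I'll press further.

```bash
python3 -m crank '[[0,0,-0.003,0,0,0,-1],[0,0,-0.003,0,0,0,-1],[0,0,0,0,0,0,-1],[0,0,0,0,0,0,-1]]';python3 -m crank '[[0,0,-0.002,0,0,0,-1],[0,0,0,0,0,0,-1],[0,0,0,0,0,0,-1]]'
```

```text
time_s: 4.47
eef_pos: [487.5, 295.3, 44.4]
tcp_rot: [-3.141, -0.001, 0.076]
contact_force: [-0.9, -0.1, 6.7]
grip_width: 0.6
gripper_force: 3.4
time_s: 4.72
eef_pos: [489.3, 295.6, 44.1]
tcp_rot: [-3.141, -0.005, 0.076]
contact_force: [-0.5, -3.4, 18.8]
grip_width: 1.0
gripper_force: 9.7
```

Fully pressed (18.8 N). Now I'll push along the rail.

```bash
python3 -m crank '[[0.003,0.0002,0,0,0,0,-1],[0.005,0.0004,0,0,0,0,-1],[0.006,0.0004,0,0,0,0,-1],[0.006,0.0005,0,0,0,0,-1],[0.006,0.0005,0,0,0,0,-1],[0.006,0.0004,0,0,0,0,-1],[0.005,0.0004,0,0,0,0,-1],[0.003,0.0002,0,0,0,0,-1],[0,0,0,0,0,0,-1]]'
```

```text
time_s: 5.47
eef_pos: [529.8, 299.0, 44.2]
tcp_rot: [-3.14, -0.005, 0.076]
contact_force: [-0.3, -1.0, 17.1]
grip_width: 0.4
gripper_force: 8.6
```

```bash
python3 -m crank '[[0.003,0.0002,0,0,0,0,-1],[0.006,0.0005,0,0,0,0,-1],[0.007,0.0005,0,0,0,0,-1],[0.008,0.0006,0,0,0,0,-1],[0.008,0.0006,0,0,0,0,-1],[0.008,0.0006,0,0,0,0,-1],[0.007,0.0005,0,0,0,0,-1],[0.006,0.0005,0,0,0,0,-1],[0.004,0.0003,0,0,0,0,-1],[0.003,0.0002,0,0,0,0,-1],[0,0,0,0,0,0,-1]]'; python3 -m crank '[[0.003,0.0002,0,0,0,0,-1],[0.003,0.0002,0,0,0,0,-1],[0.003,0.0002,0,0,0,0,-1],[0,0,0,0,0,0,-1]]'
```

```text
time_s: 6.38
eef_pos: [589.6, 304.0, 44.2]
tcp_rot: [-3.139, -0.005, 0.075]
contact_force: [-0.9, 1.8, 13.9]
grip_width: 0.4
gripper_force: 7.3
time_s: 6.72
eef_pos: [598.3, 304.7, 44.2]
tcp_rot: [-3.139, -0.005, 0.076]
contact_force: [-1.0, 1.6, 14.9]
grip_width: 0.1
gripper_force: 7.3
```

```bash
python3 -m crank '[[0.003,0.0002,-0.0005,0,0,0,-1],[0.003,0.0002,0,0,0,0,-1],[0.003,0.0002,0,0,0,0,-1],[0,0,0,0,0,0,-1]]'; python3 -m crank '[[0.002,0.0002,0,0,0,0,-1],[0.002,0.0002,0,0,0,0,-1],[0,0,0,0,0,0,-1]]'; python3 -m crank '[[0.002,0.0002,0,0,0,0,-1],[0.002,0.0002,0,0,0,0,-1],[0,0,0,0,0,0,-1]]'
```

```text
time_s: 7.05
eef_pos: [607.7, 305.5, 44.2]
tcp_rot: [-3.139, -0.006, 0.076]
contact_force: [-1.4, 3.1, 16.8]
grip_width: 0.3
gripper_force: 8.2
time_s: 7.3
eef_pos: [609.7, 305.7, 44.1]
tcp_rot: [-3.139, -0.002, 0.075]
contact_force: [-5.6, 1.0, 19.3]
grip_width: 0.6
gripper_force: 9.6
time_s: 7.55
eef_pos: [610.2, 305.7, 44.0]
tcp_rot: [-3.14, 0.004, 0.075]
contact_force: [-12.0, 1.0, 25.4]
grip_width: 0.3
gripper_force: 12.8
```

It stalls at x = 610 mm with 12 N resisting, which matches the end stop. A quick look before releasing.

```bash
python3 - <<'E'
from h import *
a=cv2.resize(shot('side')['pixels'][110:210,180:330],None,fx=4,fy=4,interpolation=2)
cv2.imwrite('pics/s2.png',a)
E
```

```text
(no output)
```

View pics/s2.png

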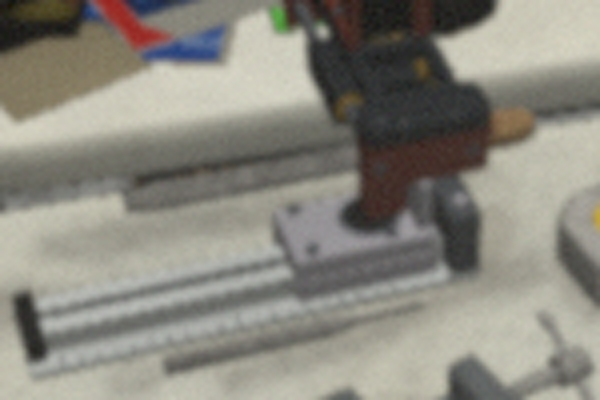

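The crop shows the carriage's end at (440,250) right against the end stop at (460,230), with the finger still on the button. Lifting straight up.

```bash
python3 -m crank '[[0,0,0.003,0,0,0,-1],[0,0,0.004,0,0,0,-1],[0,0,0.006,0,0,0,-1],[0,0,0.015,0,0,0,-1],[0,0,0.03,0,0,0,-1],[0,0,0.03,0,0,0,-1],[0,0,0.03,0,0,0,-1],[0,0,0.01,0,0,0,-1],[0,0,0,0,0,0,-1],[0,0,0,0,0,0,-1],[0,0,0,0,0,0,-1]]'; python3 - <<'E'
from h import *
c=shot('side')
a=cv2.resize(c['pixels'][110:210,180:330],None,fx=4,fy=4,interpolation=2)
cv2.imwrite('pics/s3.png',a)
E
```

```text
time_s: 8.52
eef_pos: [611.6, 304.0, 167.0]
tcp_rot: [3.141, 0.003, 0.076]
contact_force: [0.1, 0.1, -0.9]
grip_width: 0.3
gripper_force: 0.0
```

View pics/s3.png

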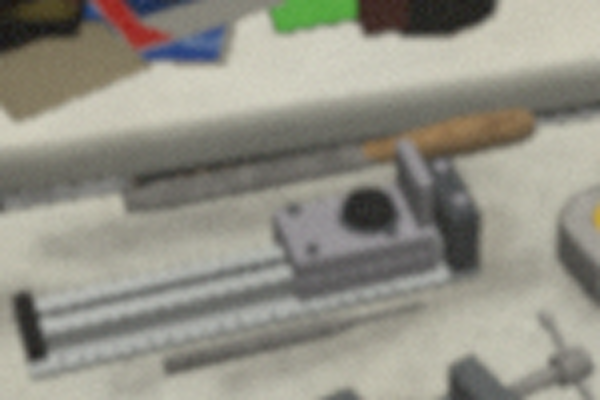

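The button is up at (368,208), the carriage sits against the end stop, and the punch and file are where they were.

```bash
python3 -c "
from workcell import env
print(env.job_done())"
```

```text
the job is handed in; nothing more can be done
None
```

I pressed the lock button fully down and pushed the carriage about 121 mm, until it met the end stop. I then released the button, and the last picture shows it up with the carriage against the stop. The job is handed in; no verdict came back.

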